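# Clamp the chromatography column in its hinged coupler

## Task

Clamp the steel column in its coupler on the bench stand: swing the coupler's hinged upper half over the column and press it fully home, past the first springy touch of its liner, while the swing bolt is still out to the side. Then pull the bolt out against its spring just far enough to clear the raised lips of the ear (a little over half of its travel, never hard to its stop), swing it upright into the slot and let its head down behind the lips, flat on the ear, and let go. Be gentle: push on the ear with no more than about 20 N, do not force the bolt head against the ear, and leave the column and the other things on the bench where they are.

Things in the scene. Friction and masses are not known exactly. Their poses are not given: they have to be found in the camera images.
- stand: Fixed aluminium base (x -33 to 57, y -65 to 205 mm, 12 mm thick) with the steel lower half of a hinged tube coupler and a black plain rest. Origin on the bench under the coupler's middle. y along the column, z up, x from the swing bolt (-x) to the hinge (+x). Column axis at height 58 mm. The coupler lies within 18 mm of y = 0, save the bolt's T-bar (25 mm) and hinge pin (24 mm).
- hinge_pin (a point): Hinge axis of the upper half, along the stand's y, at (36, 0, 58) mm in the stand's frame. The ear origin turns about it: with the half at angle a it lies at x = -90 cos a + 10 sin a, z = 90 sin a + 10 cos a (mm, stand axes, from this point).
- half (a joint): Angle of the hinged upper half (rad): 0 home (hard stop), 1.57 ear straight up, 1.9 open stop. Stiff hinge (0.4 N m friction, half 0.32 kg): stays where left. A sprung rubber liner in it meets the column 0.08 rad before home; from there to home it takes about 4 to 9 N down at the ear, then comes up hard. Pressed home, it stays home.
- ear: Forked steel ear at the free end of the hinged half, 36 mm wide (y), 8 mm thick. Origin: the bolt's seat, on its outer (upper when home) face; home at (-54, 0, 68) mm in the stand. x to the hinge, z out of that face. Runs x -17 (free end) to +30 mm; slot 13 mm wide from x -17 to +7. Lips 3 mm high at x -16 to -13 on both prongs. Flat to press: x -10 to +24. Can be held by its sides.
- bolt_pivot (a point): Pivot of the swing bolt, axis along the stand's y, at (-54, 0, 22) mm in the stand's frame. With the bolt at angle b, the T-bar's centre lies from here at x = -(69 + draw) sin b, z = (69 + draw) cos b (mm, stand axes).
- bolt (a joint): Angle of the swing bolt from upright (rad): 0 upright in the slot, growing as it leans out to the stand's -x side, to 1.45; a hard stop lies 0.03 rad past upright and can be felt. Light friction (0.09 N m): it stays where it is left.
- draw (a joint): How far the bolt is pulled out along its length against its spring (m): 0 at rest, hard stop 0.013. Spring: 4 N to start, then 1 N per mm. With the half home the head needs about 0.0065 to pass the lips; seated on the ear it reads about 0.001. Over 0.011 counts as pulled to the stop.
- bolt_head: The bolt's head. Origin: centre of its dark T-bar, a round bar 12 mm thick, 50 mm long along the stand's y, flat ends (held by the ends it turns between the fingers). z along the bolt, away from its pivot. Below the bar a 10 mm neck, then a clamp plate 22 (x) x 26 (y) x 5 mm whose underside is 24 mm below the bar's centre; then an 8 mm shank.
- column: The chromatography column: loose steel tube, 40 mm outside diameter, 300 mm long with dark end fittings (49 mm), 0.4 to 0.65 kg, lying in the coupler's lower half and the rest. Origin at its middle on the axis; y along the tube.
- liner: Rubber-faced sprung pad, 22 x 30 x 5 mm, inside the hinged half; origin in the middle of the face that meets the column.
- beaker: Bystander: glass beaker, 68 mm wide, 90 mm tall; origin under its middle.
- amber_jar: Bystander: amber jar, 72 mm wide, 120 mm tall; origin under its middle.
- reagent: Bystander: glass bottle, 80 mm wide, 190 mm tall; origin under its middle.
- wrench: Bystander: steel wrench, 160 mm long, lying flat along its x.
- fittings: Bystander: grey open tray, 100 x 140 x 35 mm; origin under its middle.
- end_cap: Bystander: spare steel end cap, 48 mm wide, 30 mm tall, beside the stand; origin under its middle.
- ferrule: Bystander: steel ring, 48 mm wide, 12 mm tall, beside the stand; origin under its middle.

How it is judged:
On the way:
1. the hinged half is pressed fully home (within 0.015 rad) while the swing bolt is still out to the side (more than 0.5 rad) (value of joint half below 0.015 rad and value of joint bolt above 0.5 rad), for 0.2 s.
At the end, for the whole second after the job is handed in: The hinged half is home over the column (within 0.02 rad), the swing bolt upright in the slot (within 0.08 rad) with its head down on the ear behind the lips (drawn less than 2.5 mm), the column within 15 mm of where it was, all at rest (value of joint half below 0.02 rad and value of joint bolt below 0.08 rad and value of joint draw below 0.0025 m and distance of column from where it was at the start of the episode below 0.015 m and linear speed of each of column, bolt_head below 0.02 m/s); the robot touches nothing.
It fails at once if the bolt is pulled to the stop of its spring (drawn more than 11 mm) (value of joint draw above 0.011 m).
It fails at once if the liner squeezes the column with more than 55 N (contact force between liner and column above 55 N).
It fails at once if the bolt head is forced against the ear with more than 25 N (contact force between bolt_head and ear above 25 N).
It fails at once if the column is shifted more than 20 mm (distance of column from where it was at the start of the episode above 0.02 m).
It fails at once if a bystander is shifted more than 30 mm (distance of any of beaker, amber_jar, reagent, wrench, fittings, end_cap, ferrule from where it was at the start of the episode above 0.03 m).
It also fails if it takes over 72 s, if anything falls off the work surface, if the arm or the gripper's body presses on something with over 40 N, if the wrist force passes 120 N, or if a joint passes its speed limit or range.

## Robot

A 6-joint arm with a two-finger parallel gripper is mounted at the origin on the work surface. World frame = base frame: x ahead of the robot, y to its left, z up, the work surface at z = 0. Lengths are in m, angles in rad, forces in N, time in s.
With the tool pointing down it reaches from about 0.4 to 0.825 m from the base axis. Payload 7 kg.
Tool frame: the origin (TCP) lies on the centre line of the jaws, within the pads' length; the fingertips stand 22 mm ahead of it and the grasp point (between the pads) lies 3 mm ahead of it; z points along the fingers, y is the direction in which the jaws open and shut (so a half turn about z gives the same grasp; the last joint's range is limited). The gripper opens to 88 mm and grips with 3 to 60 N. Pads are 19 mm wide; open, the fingers measure 130 mm over their backs; the gripper's body (78 mm by 193 mm) begins 47 mm behind the grasp point.
Start: joints at [-0.959, 0.359, 0.012, 0, -1.224, -0.288], TCP at [0.215, -0.64, 0.249] pointing down, gripper open.
Joint ranges: [-3.07, 3.07], [-1.43, 2.12], [-1.02, 1.25], [-3.03, 1.67], [-3.05, -0], [-3.03, 3.03]. Speed limits (rad/s): [2.39, 2.39, 3.01, 3.14, 3.14, 3.14].

## Interface

Orientations are given as a 3x3 rotation matrix whose columns are the frame's x, y, z axes.
In Python, from cell import * gives the robot as it stands.
- The arm moves only by the tool step_arm, never from a script. Its arguments are lists of equal length, an entry for each row: "xyz": the shift along the tool's x, y, z in mm, a list of three; "turn": the turn about the tool's z in degrees; "claw": the opening, from -1 (shut) to 1 (fully open). A call has 1 to 8 rows; each row shifts and turns the commanded pose from where the row before left it, along the tool's axes as they then stand; what a row does not reach is not made up. A row lasts 1/8 s, in which the tool goes at most 62.5 mm and 10.7 degrees, less where a joint would pass 70% of its speed; a pose out of reach is approached as far as the arm can. A call is refused whole if a number of a shift passes 62.5 or a number of a turn 10.7, either way. A call with a gripper value outside its range is refused whole. The fingers move at their own pace and stop on an object; the grip force is fixed at half the most. Time passes only in rows, so rows that do not move let the fingers close. It gives the time, the measured TCP pose, the force and the opening at its end, in the units of the state.
- observe(): the state, without advancing time (a new reading comes with each control period).
- snapshot(name): name is "side" or "top"; returns (picture, depth): 420x560x3 uint8, blue, green, red; 420x560 float32, m along the optical axis (not along the pixel's ray), 0 where there is no reading.
- calibration(name): a dict with "mtx" (3x3 intrinsics, pixels), "k1" (the pictures are not rectified: a ray, as slopes to the right and down, at radius r is drawn at 1 + k1 r^2 times it, then the intrinsics apply), "pose" (4x4, takes a point from camera to world coordinates). Camera axes: x right, y down, z forward; pixel columns grow to the right and rows downward; lengths in m; the calibration is good to about 2 mm. A picture is of the moment at which its call begins. calibration takes no time and is no camera call.
- finish_job(): hands the job in, once; it reports no verdict.
The state is a dict: "time_s": time; "qpos": joint angles; "qd": joint speeds; "joint_efforts": joint torques, N m; "ee_pos": TCP position; "ee_rot": TCP orientation; "ft_force": force on the tool from outside, world axes, zero at the start; "ft_torque": the same for the moment, N m; "grip_width": opening from 0.0 (shut) to 1.0 (fully open).
Only numpy, scipy, OpenCV 4.12 (cv2) and the standard library are available. Lean on these libraries where they do the work, as an engineer would, in place of code of your own. Each camera call takes 0.05 s, during which the arm holds its last target. There are 200 camera calls.

## Working session

There is one attempt and no reset: what is moved stays moved. The work goes in short steps, Python scripts to look and compute and a tool call to move; the robot and the scene stay as the last step left them, time stands still between calls to the robot, and variables do not carry over. Pictures are saved under pics/ and viewed, about 8 in all and at most 12, crops included, and the job is handed in when it is done.

Besides the shell and the picture viewer there is one more tool, called after "Request:" by a JSON object that holds its "api" and its "payload". step_arm: Moves the arm, as the interface text tells. Its arguments: {"type":"object","properties":{"xyz":{"type":"array"},"turn":{"type":"array"},"claw":{"type":"array"}},"required":["xyz","turn","claw"]}

```bash
mkdir -p pics; ls
cat > h.py <<'E'
from cell import *
import numpy as np, cv2
def ray(n,u,v):
    c=calibration(n);K=np.array(c["mtx"]);k=c["k1"];T=np.array(c["pose"])
    d=np.array([(u-K[0,2])/K[0,0],(v-K[1,2])/K[1,1]]);x=d.copy()
    for _ in range(20): x=d/(1+k*(x@x))
    return T[:3,3],T[:3,:3]@np.array([x[0],x[1],1.])
def onz(n,u,v,z):
    o,d=ray(n,u,v);return o+d*(z-o[2])/d[2]
def dep(n,D,u,v):
    o,d=ray(n,u,v);return o+d*D[int(v),int(u)]
E
python3 - <<'E'
from h import *
s=observe();print({k:np.round(v,3).tolist() for k,v in s.items()})
for n in("side","top"):
    p,D=snapshot(n);cv2.imwrite(f"pics/{n}0.png",p);np.save(f"{n}0.npy",D)
    c=calibration(n);print(n,np.round(c["mtx"],1).tolist(),c["k1"],np.round(c["pose"],3).tolist())
E
```

```text
pics
{'time_s': 0.0, 'qpos': [-0.959, 0.359, 0.011, -0.0, -1.224, -0.288], 'qd': [0.0, 0.001, 0.0, 0.002, 0.0, -0.001], 'joint_efforts': [0.001, -58.272, 29.306, 6.998, 0.007, -0.0], 'ee_pos': [0.215, -0.639, 0.248], 'ee_rot': [[-0.948, -0.318, -0.001], [-0.318, 0.948, 0.002], [0.0, 0.002, -1.0]], 'ft_force': [-0.042, 1.402, -1.218], 'ft_torque': [0.009, 0.015, 0.025], 'grip_width': 1.002}
side [[473.4, 0.0, 276.2], [0.0, 473.4, 206.3], [0.0, 0.0, 1.0]] -0.030672064480208903 [[0.92, -0.238, 0.31, 0.108], [-0.391, -0.546, 0.741, -1.037], [-0.007, -0.803, -0.595, 0.884], [0.0, 0.0, 0.0, 1.0]]
top [[394.9, 0.0, 274.5], [0.0, 394.9, 216.6], [0.0, 0.0, 1.0]] -0.04876559497449811 [[0.027, -0.998, 0.059, 0.472], [-0.999, -0.029, -0.03, -0.011], [0.031, -0.058, -0.998, 1.025], [0.0, 0.0, 0.0, 1.0]]
```

View pics/side0.png

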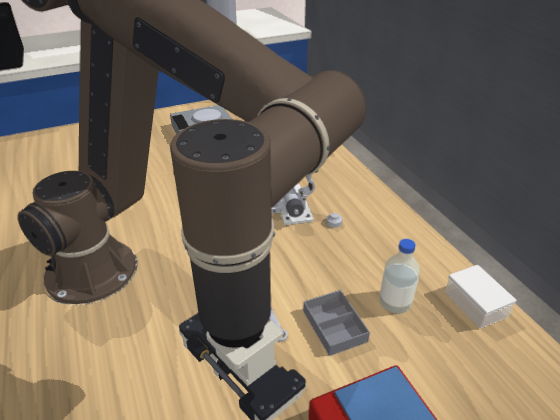

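View pics/top0.png

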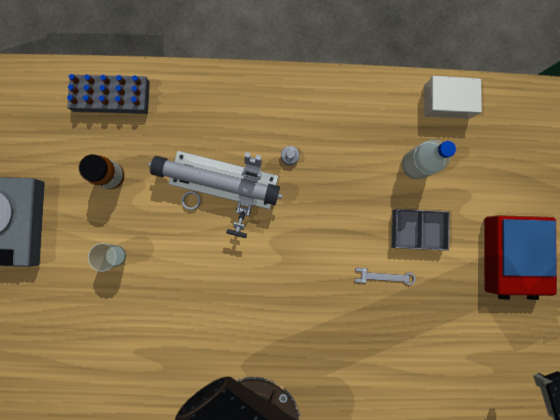

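The top view shows the coupler at about (245,185), hinge near (252,160) and T-bar near (236,233). The column runs from (158,165) to (272,195). The arm hides the side view.

Run:
```python
from h import *
p=cv2.imread("pics/top0.png");D=np.load("top0.npy")
cv2.imwrite("pics/t1.png",cv2.resize(p[140:250,150:310],None,fx=5,fy=5,interpolation=cv2.INTER_CUBIC))
for u,v in[(175,171),(200,177),(220,182),(228,233),(236,233),(244,235),(252,160),(290,155),(300,240)]:print(u,v,np.round(dep("top",D,u,v)*1000))
w=D[145:245,200:290]; 
# points higher than 90mm near coupler
P=[dep("top",D,u,v) for v in range(145,245) for u in range(225,275) if D[v,u]>0]
P=np.array(P);UV=[(u,v) for v in range(145,245) for u in range(225,275) if D[v,u]>0]
for i in np.argsort(-P[:,2])[:40:3]:print(UV[i],np.round(P[i]*1000))
```

```text
175 171 [632. 204.  76.]
200 177 [620. 144.  74.]
220 182 [608.  95.  77.]
228 233 [486.  73.  60.]
236 233 [487.  53.  60.]
244 235 [483.  34.  60.]
252 160 [652.  17. 137.]
290 155 [691. -76.  28.]
300 240 [ 474. -109.    1.]Traceback (most recent call last):
  File "<stdin>", line 7, in <module>
  File "h.py", line 11, in dep
    o,d=ray(n,u,v);return o+d*D[int(v),int(u)]
        ~~~^^^^^^^
  File "h.py", line 4, in ray
    c=calibration(n);K=np.array(c["mtx"]);k=c["k1"];T=np.array(c["pose"])
ValueError: time passes only in moves, steps and waits
```

View pics/t1.png

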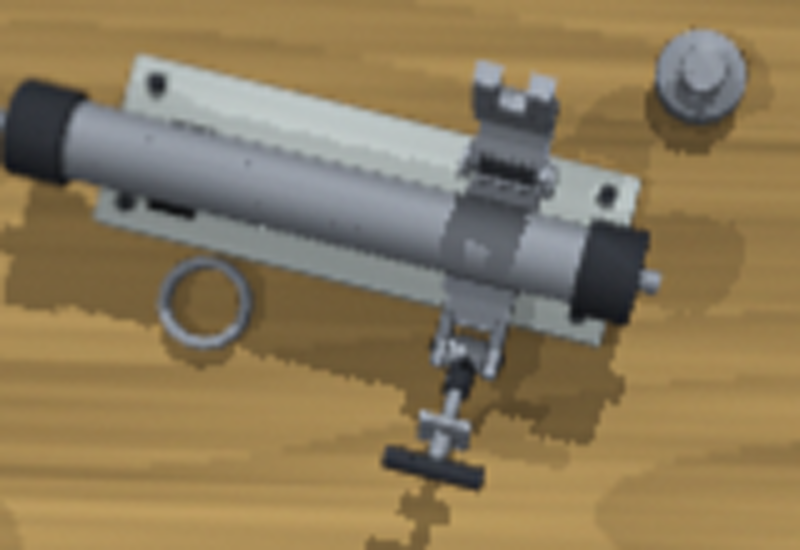

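```bash
cat > h.py <<'E'
from cell import *
import numpy as np, cv2, os, pickle
if not os.path.exists("cal.pkl"): pickle.dump({n:calibration(n) for n in("side","top")},open("cal.pkl","wb"))
C=pickle.load(open("cal.pkl","rb"))
def ray(n,u,v):
    c=C[n];T=np.array(c["pose"])
    K=np.array(c["mtx"]);k=c["k1"]
    u=np.asarray(u,float);v=np.asarray(v,float)
    d=np.stack([(u-K[0,2])/K[0,0],(v-K[1,2])/K[1,1]],-1);x=d.copy()
    for _ in range(20): x=d/(1+k*(x**2).sum(-1,keepdims=True))
    return T[:3,3],np.concatenate([x,np.ones(x.shape[:-1]+(1,))],-1)@T[:3,:3].T
def onz(n,u,v,z):
    o,d=ray(n,u,v);return o+d*((z-o[2])/d[...,2])[...,None]
def cloud(n,D):
    v,u=np.mgrid[:D.shape[0],:D.shape[1]];o,d=ray(n,u,v);return o+d*D[...,None]
E
python3 - <<'E'
from h import *
p=cv2.imread("pics/top0.png");D=np.load("top0.npy");P=cloud("top",D)*1000
f=lambda x,y,z:np.round(onz("top",150+np.array(x)/5.-.4,140+np.array(y)/5.-.4,z/1000.)*1000,1)
print("plate",f([137,640,600,95],[55,180,345,215],12).tolist())
print("tbar ends@54",f([385,483],[458,478],54).tolist())
print("col ends @58",f([38,48],[80,185],58).tolist(), f([620,608],[225,323],58).tolist())
Q=P[165:200,150:240].reshape(-1,3);q=Q[(Q[:,2]>68)&(Q[:,2]<90)];print(len(q),q.mean(0),q[:,2].max())
l=cv2.fitLine(q[:,:2].astype(np.float32),cv2.DIST_L2,0,.01,.01).ravel();print("line",l)
m=P[145:245,225:275].reshape(-1,3);i=np.argsort(-m[:,2])
q=m[m[:,2]>90];print(len(q));print(np.round(q[np.argsort(q[:,2])][::-4]).tolist())
q=P[225:242,222:250].reshape(-1,3);g=p[225:242,222:250].reshape(-1,3).max(1);s=(q[:,2]>40)&(g<90);print("bar pts",s.sum(),q[s].mean(0),q[s].min(0),q[s].max(0))
E
```

```text
plate [[696.3, 216.0, 12.0], [639.1, -46.1, 12.0], [552.8, -27.8, 12.0], [612.3, 233.8, 12.0]]
tbar ends@54 [[490.9, 76.8, 54.0], [482.4, 28.5, 54.0]]
col ends @58 [[672.2, 253.9, 58.0], [620.1, 246.5, 58.0]] [[608.8, -35.2, 58.0], [560.1, -30.6, 58.0]]
1144 [622.31204743 148.72787668  75.15186064] 86.05151300910751
line [1.7773359e-01 9.8407865e-01 6.2231207e+02 1.4872787e+02]
198
[[472.0, -11.0, 1025.0], [472.0, -11.0, 1025.0], [472.0, -11.0, 1025.0], [472.0, -11.0, 1025.0], [472.0, -11.0, 1025.0], [472.0, -11.0, 1025.0], [657.0, 23.0, 166.0], [660.0, 28.0, 164.0], [658.0, 32.0, 164.0], [650.0, 3.0, 163.0], [652.0, 6.0, 163.0], [656.0, 30.0, 162.0], [654.0, 8.0, 162.0], [657.0, -1.0, 162.0], [663.0, 26.0, 161.0], [661.0, 26.0, 161.0], [652.0, 4.0, 161.0], [648.0, 1.0, 161.0], [665.0, 26.0, 160.0], [659.0, 8.0, 160.0], [658.0, 4.0, 158.0], [649.0, 6.0, 155.0], [655.0, 35.0, 154.0], [654.0, 26.0, 152.0], [654.0, 35.0, 150.0], [648.0, 8.0, 149.0], [653.0, 33.0, 144.0], [653.0, 35.0, 143.0], [647.0, 10.0, 141.0], [650.0, -1.0, 140.0], [647.0, 19.0, 139.0], [650.0, 22.0, 139.0], [657.0, 20.0, 138.0], [652.0, 33.0, 137.0], [646.0, 8.0, 136.0], [646.0, 4.0, 135.0], [648.0, 17.0, 134.0], [650.0, 33.0, 133.0], [645.0, 4.0, 132.0], [650.0, -1.0, 131.0], [647.0, 22.0, 127.0], [643.0, 8.0, 125.0], [650.0, 31.0, 124.0], [648.0, 25.0, 123.0], [646.0, 20.0, 121.0], [644.0, 13.0, 120.0], [649.0, 32.0, 117.0], [647.0, 27.0, 116.0], [659.0, -3.0, 106.0], [667.0, 19.0, 102.0]]
bar pts 109 [489.43038525  52.14881741  57.62732985] [477.75138734  28.73678145  40.1722989 ] [506.85712873  75.39791305  64.58673524]
```

Scaling agrees on the stand: origin about (598, 28) mm, yaw −12.4°. The T-bar lands at stand (−114, 0), z 55 (b about 1.07). The half is at about 1.70 rad. The tool y axis should lie along stand y, so I turn +30.9°.

Request:
{"api": "step_arm", "payload": {"xyz": [[0,0,-4],[0,0,-4],[0,0,-4],[-20,46,0],[-20,46,0],[-20,46,0],[-20,46,0],[-20,46,0]], "turn": [10.3,10.3,10.3,0,0,0,0,0], "claw": [-1,-1,-1,-1,-1,-1,-1,-1]}}

```text
time_s: 1.1
ee_pos: [0.3622, -0.4351, 0.2603]
ee_rot: [[-0.977, 0.214, -0.0], [0.214, 0.977, 0.0], [0.0, 0.0, -1.0]]
ft_force: [0.6, 0.4, -0.2]
grip_width: 0.151
```

```bash
cat >> h.py <<'E'
psi=np.deg2rad(-12.4);O=np.array([.5984,.0282,0]);R=np.array([[np.cos(psi),-np.sin(psi),0],[np.sin(psi),np.cos(psi),0],[0,0,1]])
def st():
    s=observe();print("t",round(s["time_s"],2),"stand xyz",np.round(R.T@(np.array(s["ee_pos"])-O)*1000,1),"F",np.round(R.T@np.array(s["ft_force"]),1),"yaw err deg",round(float(np.rad2deg(np.arctan2(*(R.T@np.array(s["ee_rot"]))[:2,1]))),2),"w",round(s["grip_width"],3));return s
E
python3 -c "
from h import *
st()"
```

```text
t 1.1 stand xyz [-131.2 -503.2  260.3] F [ 0.5  0.5 -0.2] yaw err deg -0.04 w 0.151
```

Request:
{"api": "step_arm", "payload": {"xyz": [[-21,46,0],[-21,46,0],[-21,46,0],[-21,46,0],[-21,46,0],[-21,46,0],[-21,46,0],[-21,46,0]], "turn": [0,0,0,0,0,0,0,0], "claw": [-1,-1,-1,-1,-1,-1,-1,-1]}}

```text
time_s: 2.1
ee_pos: [0.605, -0.1115, 0.2603]
ee_rot: [[-0.977, 0.214, -0.0], [0.214, 0.977, 0.0], [0.0, -0.0, -1.0]]
ft_force: [0.4, -0.4, -0.2]
grip_width: -0.001
```

Request:
{"api": "step_arm", "payload": {"xyz": [[-21,43,0],[-21,43,0],[-21,42,0],[0,0,0]], "turn": [0,0,0,0], "claw": [-1,-1,-1,-1]}}

```text
time_s: 2.6
ee_pos: [0.6945, 0.0012, 0.2587]
ee_rot: [[-0.977, 0.211, -0.002], [0.211, 0.977, -0.0], [0.002, -0.001, -1.0]]
ft_force: [-0.4, -0.3, -0.3]
grip_width: 0.003
```

```bash
python3 -c "
from h import *
st()
p,D=snapshot('side');cv2.imwrite('pics/s2.png',cv2.resize(p[80:280,200:400],None,fx=3,fy=3,interpolation=cv2.INTER_CUBIC));np.save('s2.npy',D);cv2.imwrite('pics/s2full.png',p)"
```

```text
t 2.6 stand xyz [ 99.6  -5.8 258.7] F [-0.3 -0.4 -0.3] yaw err deg -0.2 w 0.003
```

View pics/s2.png

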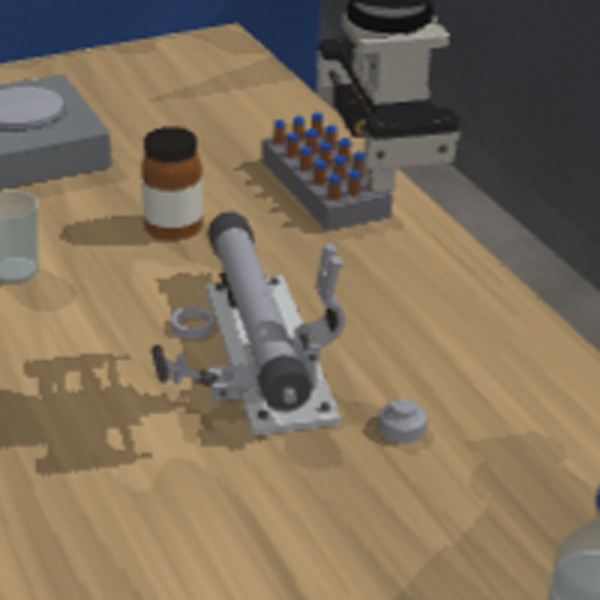

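Side view: T-bar at crop (160,363), ear tip at (330,247), both clear, and the gripper is above and behind. I'll triangulate these across the two views.

```bash
python3 -c "
from h import *
def tri(a,b):
    (o,d),(p,e)=ray('top',*a),ray('side',*b);t=np.linalg.lstsq(np.stack([d,-e],1),p-o,rcond=None)[0]
    x,y=o+d*t[0],p+e*t[1];print(np.round(R.T@((x+y)/2-O)*1000,1),'gap',round(np.linalg.norm(x-y)*1000,1))
f=lambda x,y:(150+x/5-.4,140+y/5-.4);g=lambda x,y:(200+x/3-.33,80+y/3-.33)
tri(f(434,468),g(160,363))
tri(f(515,75),g(331,248))
tri(f(630,270),g(288,385))
"
```

```text
[-113.5   -0.2   52.7] gap 1.9
[ 60.5   0.7 165.8] gap 2.1
[  3.  -69.8  59.6] gap 0.2
```

Heights agree: ear tip z 166, T-bar z 53, column axis 59.6. Next I go down behind the ear.

Request:
{"api": "step_arm", "payload": {"xyz": [[0,3,22],[0,3,22],[4,0,22],[6,0,20],[8,0,0],[6,0,0],[6,0,0],[0,0,0]], "turn": [0,0,0,0,0,0,0,0], "claw": [-1,-1,-1,-1,-1,-1,-1,-1]}}

```text
time_s: 3.65
ee_pos: [0.6662, 0.0105, 0.1766]
ee_rot: [[-0.977, 0.214, 0.004], [0.214, 0.977, 0.0], [-0.003, 0.001, -1.0]]
ft_force: [1.5, -2.2, 1.3]
grip_width: 0.005
```

```bash
python3 -c "
from h import *
st()"
```

```text
t 3.65 stand xyz [ 70.   -2.8 176.6] F [ 2.  -1.9  1.3] yaw err deg -0.06 w 0.005
```

Request:
{"api": "step_arm", "payload": {"xyz": [[10,1,1],[11,1,0],[10,0,0],[9,0,1],[10,0,2],[9,0,3],[8,0,4],[8,0,4]], "turn": [0,0,0,0,0,0,0,0], "claw": [-1,-1,-1,-1,-1,-1,-1,-1]}}

```text
time_s: 4.65
ee_pos: [0.592, 0.0291, 0.1592]
ee_rot: [[-0.977, 0.214, 0.0], [0.214, 0.977, 0.0], [-0.0, 0.0, -1.0]]
ft_force: [5.1, -0.0, 0.1]
grip_width: 0.005
```

```bash
python3 -c "
from h import *
st()"
```

```text
t 4.65 stand xyz [ -6.4  -0.5 159.2] F [4.9 1.1 0.1] yaw err deg -0.05 w 0.005
```

Request:
{"api": "step_arm", "payload": {"xyz": [[8,0,4],[7,0,6],[6,0,7],[6,0,8],[5,0,8],[4,0,8],[3,0,8],[0,0,0]], "turn": [0,0,0,0,0,0,0,0], "claw": [-1,-1,-1,-1,-1,-1,-1,-1]}}

```text
time_s: 5.65
ee_pos: [0.5537, 0.0369, 0.1095]
ee_rot: [[-0.977, 0.214, -0.002], [0.214, 0.977, -0.001], [0.002, -0.001, -1.0]]
ft_force: [0.0, 1.0, 0.3]
grip_width: 0.005
```

```bash
python3 -c "
from h import *
st()
p,D=snapshot('side');cv2.imwrite('pics/s3.png',cv2.resize(p[130:250,220:340],None,fx=5,fy=5,interpolation=cv2.INTER_CUBIC))"
```

```text
t 5.65 stand xyz [-45.6  -1.1 109.5] F [-0.2  1.   0.3] yaw err deg -0.05 w 0.005
```

View pics/s3.png

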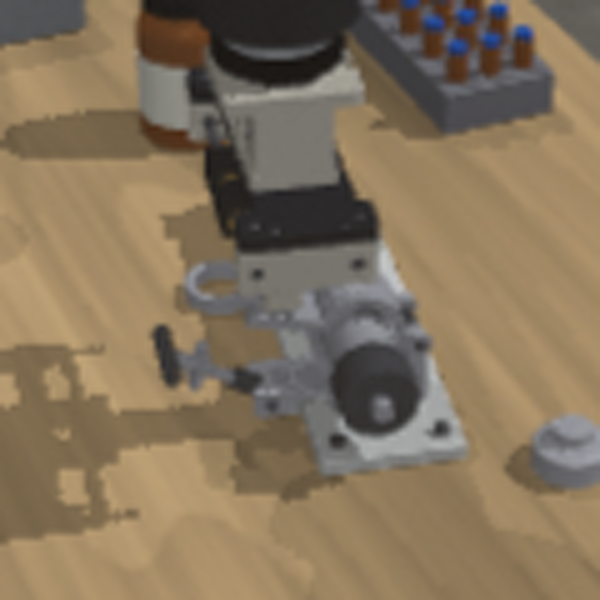

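The half has swung over: ear at crop (275,318) under the fingers, bolt still out at (165,355). Now I press down gently.

Request:
{"api": "step_arm", "payload": {"xyz": [[1,0,4],[1,0,4],[0,0,3],[0,0,1],[0,0,1],[0,0,0]], "turn": [0,0,0,0,0,0], "claw": [-1,-1,-1,-1,-1,-1]}}

```text
time_s: 6.45
ee_pos: [0.5523, 0.0375, 0.0974]
ee_rot: [[-0.977, 0.214, -0.0], [0.214, 0.977, -0.0], [0.0, -0.0, -1.0]]
ft_force: [-1.2, -0.0, 1.0]
grip_width: 0.005
```

Request:
{"api": "step_arm", "payload": {"xyz": [[0,0,1],[0,0,1],[0,0,0]], "turn": [0,0,0], "claw": [-1,-1,-1]}}

```text
time_s: 6.82
ee_pos: [0.5524, 0.0375, 0.0955]
ee_rot: [[-0.977, 0.214, -0.0], [0.214, 0.977, -0.0], [0.0, -0.0, -1.0]]
ft_force: [-1.7, 0.3, 1.9]
grip_width: 0.003
```

Request:
{"api": "step_arm", "payload": {"xyz": [[0,0,1],[0,0,1],[0,0,0]], "turn": [0,0,0], "claw": [-1,-1,-1]}}

```text
time_s: 7.2
ee_pos: [0.5523, 0.0376, 0.0935]
ee_rot: [[-0.977, 0.214, -0.0], [0.214, 0.977, -0.0], [0.0, -0.0, -1.0]]
ft_force: [-1.3, 0.9, 4.3]
grip_width: 0.006
```

Request:
{"api": "step_arm", "payload": {"xyz": [[0,0,1],[0,0,0.5],[0,0,0]], "turn": [0,0,0], "claw": [-1,-1,-1]}}

```text
time_s: 7.58
ee_pos: [0.5522, 0.0375, 0.0921]
ee_rot: [[-0.977, 0.214, -0.0], [0.214, 0.977, -0.0], [0.0, -0.0, -1.0]]
ft_force: [-3.5, 1.6, 5.9]
grip_width: 0.009
```

Request:
{"api": "step_arm", "payload": {"xyz": [[0,0,0.5],[0,0,0.3],[0,0,0]], "turn": [0,0,0], "claw": [-1,-1,-1]}}

```text
time_s: 7.95
ee_pos: [0.5521, 0.0376, 0.0913]
ee_rot: [[-0.977, 0.214, -0.001], [0.214, 0.977, 0.0], [0.001, -0.0, -1.0]]
ft_force: [-5.0, 0.7, 5.8]
grip_width: 0.004
```

Request:
{"api": "step_arm", "payload": {"xyz": [[0,0,0.4],[0,0,0.2],[0,0,0]], "turn": [0,0,0], "claw": [-1,-1,-1]}}

```text
time_s: 8.32
ee_pos: [0.552, 0.0376, 0.0908]
ee_rot: [[-0.977, 0.214, -0.001], [0.214, 0.977, -0.0], [0.001, -0.0, -1.0]]
ft_force: [-5.4, 2.4, 7.7]
grip_width: 0.006
```

Request:
{"api": "step_arm", "payload": {"xyz": [[0,0,0.4],[0,0,0]], "turn": [0,0], "claw": [-1,-1]}}

```text
time_s: 8.57
ee_pos: [0.552, 0.0376, 0.0904]
ee_rot: [[-0.977, 0.214, -0.001], [0.214, 0.977, -0.0], [0.001, -0.0, -1.0]]
ft_force: [-5.2, 1.9, 7.0]
grip_width: 0.002
```

Request:
{"api": "step_arm", "payload": {"xyz": [[0,0,0.4],[0,0,0]], "turn": [0,0], "claw": [-1,-1]}}

```text
time_s: 8.82
ee_pos: [0.5519, 0.0376, 0.09]
ee_rot: [[-0.977, 0.214, -0.001], [0.214, 0.977, -0.0], [0.001, -0.0, -1.0]]
ft_force: [-5.9, 2.4, 8.6]
grip_width: 0.007
```

Request:
{"api": "step_arm", "payload": {"xyz": [[0,0,0.3],[0,0,0]], "turn": [0,0], "claw": [-1,-1]}}

```text
time_s: 9.07
ee_pos: [0.5519, 0.0376, 0.0898]
ee_rot: [[-0.977, 0.214, -0.001], [0.214, 0.977, 0.0], [0.001, -0.0, -1.0]]
ft_force: [-6.7, 2.5, 9.2]
grip_width: 0.004
```

Request:
{"api": "step_arm", "payload": {"xyz": [[0,0,0.3],[0,0,0]], "turn": [0,0], "claw": [-1,-1]}}

```text
time_s: 9.32
ee_pos: [0.5519, 0.0376, 0.0897]
ee_rot: [[-0.977, 0.214, -0.001], [0.214, 0.977, -0.0], [0.001, -0.0, -1.0]]
ft_force: [-6.7, 2.8, 11.5]
grip_width: 0.003
```

Request:
{"api": "step_arm", "payload": {"xyz": [[0,0,0.3],[0,0,0]], "turn": [0,0], "claw": [-1,-1]}}

```text
time_s: 9.57
ee_pos: [0.5519, 0.0376, 0.0896]
ee_rot: [[-0.977, 0.214, -0.001], [0.214, 0.977, -0.0], [0.0, -0.0, -1.0]]
ft_force: [-9.2, 2.1, 13.4]
grip_width: 0.005
```

Request:
{"api": "step_arm", "payload": {"xyz": [[0,0,0.3],[0,0,0]], "turn": [0,0], "claw": [-1,-1]}}

```text
time_s: 9.82
ee_pos: [0.5519, 0.0376, 0.0895]
ee_rot: [[-0.977, 0.214, -0.0], [0.214, 0.977, -0.0], [0.0, -0.0, -1.0]]
ft_force: [-8.5, 1.3, 14.7]
grip_width: 0.005
```

The force rises (to 15 N) while z holds at 89.5 mm, where I expected 90. The half is home. I lift off and go to the T-bar with the claw open.

Request:
{"api": "step_arm", "payload": {"xyz": [[0,0,0],[0,0,-2],[0,0,-20],[0,0,-20],[20,0,0],[20,0,0],[20,0,0],[4,0,0]], "turn": [0,0,0,0,0,0,0,0], "claw": [-1,-1,-1,-1,1,1,1,1]}}

```text
time_s: 10.82
ee_pos: [0.4895, 0.0514, 0.1307]
ee_rot: [[-0.977, 0.213, 0.001], [0.213, 0.977, 0.0], [-0.0, 0.0, -1.0]]
ft_force: [0.4, -0.3, 0.2]
grip_width: 0.397
```

Request:
{"api": "step_arm", "payload": {"xyz": [[0,0,0],[0,0,0],[0,0,0]], "turn": [0,0,0], "claw": [1,1,1]}}

```text
time_s: 11.2
ee_pos: [0.4904, 0.0512, 0.1305]
ee_rot: [[-0.977, 0.214, -0.0], [0.214, 0.977, -0.0], [0.0, -0.0, -1.0]]
ft_force: [-0.9, 0.8, 0.3]
grip_width: 0.742
```

```bash
python3 -c "
from h import *
st()
p,D=snapshot('side');cv2.imwrite('pics/s4.png',cv2.resize(p[130:250,220:340],None,fx=5,fy=5,interpolation=cv2.INTER_CUBIC))"
```

```text
t 11.2 stand xyz [-110.4   -0.8  130.5] F [-1.   0.6  0.3] yaw err deg -0.03 w 0.742
```

View pics/s4.png

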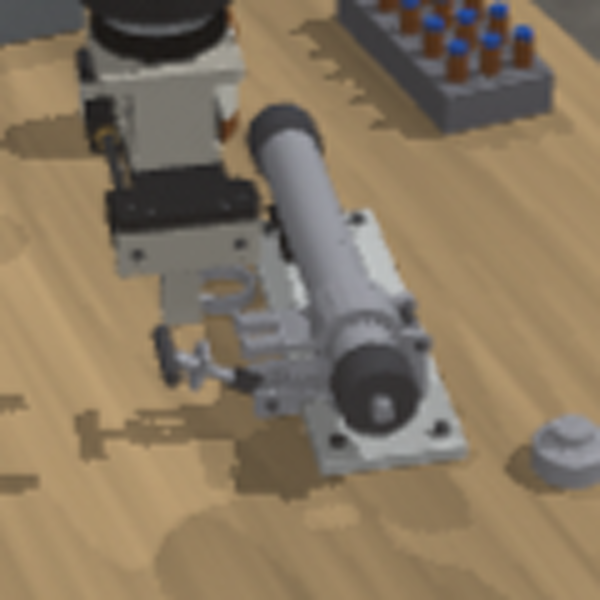

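Half down at crop (265,335), and the bolt is unchanged at (168,357). I go down around the bar's ends.

Request:
{"api": "step_arm", "payload": {"xyz": [[1,0,0],[1,1,0],[2,0,15],[0,0,15],[0,0,15],[0,0,15],[0,0,14],[0,0,0]], "turn": [0,0,0,0,0,0,0,0], "claw": [1,1,1,1,1,1,1,1]}}

```text
time_s: 12.25
ee_pos: [0.4856, 0.0528, 0.0557]
ee_rot: [[-0.977, 0.214, -0.002], [0.214, 0.977, -0.001], [0.002, -0.001, -1.0]]
ft_force: [-1.1, -0.6, -0.3]
grip_width: 0.999
```

```bash
python3 -c "
from h import *
st()
p,D=snapshot('top');cv2.imwrite('pics/t5.png',cv2.resize(p[180:260,190:290],None,fx=6,fy=6,interpolation=cv2.INTER_CUBIC))
p,D=snapshot('side');cv2.imwrite('pics/s5.png',cv2.resize(p[130:250,220:340],None,fx=5,fy=5,interpolation=cv2.INTER_CUBIC))"
```

```text
t 12.25 stand xyz [-115.5   -0.2   55.7] F [-0.9 -0.9 -0.3] yaw err deg -0.05 w 0.999
```

View pics/s5.png

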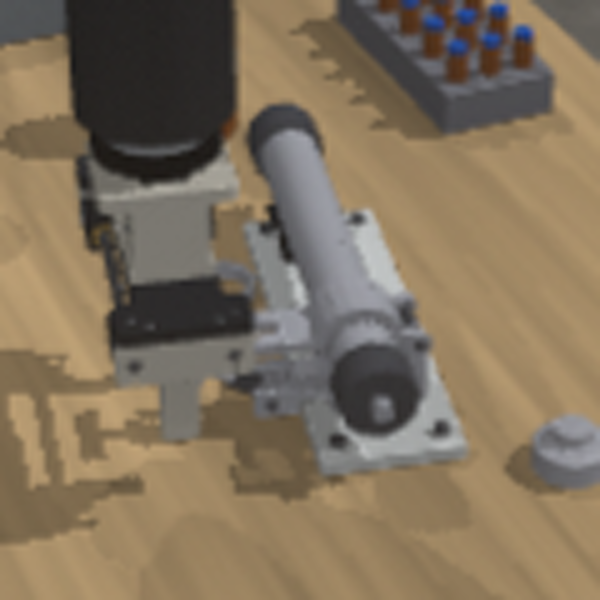

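The near finger is over the bar's end (crop 180,405). I close.

Request:
{"api": "step_arm", "payload": {"xyz": [[0,0,0],[0,0,0],[0,0,0],[0,0,0],[0,0,0],[0,0,0]], "turn": [0,0,0,0,0,0], "claw": [-1,-1,-1,-1,-1,-1]}}

```text
time_s: 13.1
ee_pos: [0.4862, 0.0531, 0.0567]
ee_rot: [[-0.977, 0.214, 0.0], [0.214, 0.977, -0.0], [-0.0, -0.0, -1.0]]
ft_force: [0.1, 0.6, 0.5]
grip_width: 0.564
```

```bash
python3 -c "
from h import *
st()"
```

```text
t 13.1 stand xyz [-114.9    0.2   56.7] F [-0.1  0.6  0.5] yaw err deg -0.05 w 0.564
```

Held at 49.6 mm width, matching the bar's 50 mm. I draw the bolt along its length in small steps, watching the spring force.

Request:
{"api": "step_arm", "payload": {"xyz": [[1.7,0,-1],[1.8,0,-0.9],[0,0,0]], "turn": [0,0,0], "claw": [-1,-1,-1]}}

```text
time_s: 13.48
ee_pos: [0.4832, 0.0538, 0.0586]
ee_rot: [[-0.977, 0.214, 0.001], [0.214, 0.977, 0.0], [-0.001, 0.0, -1.0]]
ft_force: [5.4, -3.2, -5.1]
grip_width: 0.564
```

```bash
python3 -c "
from h import *
st()"
```

```text
t 13.47 stand xyz [-118.     0.3   58.6] F [ 5.9 -2.  -5.1] yaw err deg -0.06 w 0.564
```

Request:
{"api": "step_arm", "payload": {"xyz": [[1.7,0,-1],[1.8,0,-0.9],[0,0,0]], "turn": [0,0,0], "claw": [-1,-1,-1]}}

```text
time_s: 13.85
ee_pos: [0.4803, 0.0545, 0.0606]
ee_rot: [[-0.977, 0.214, 0.002], [0.214, 0.977, 0.0], [-0.002, 0.0, -1.0]]
ft_force: [8.1, -4.9, -9.0]
grip_width: 0.567
```

```bash
python3 -c "
from h import *
st()"
```

```text
t 13.85 stand xyz [-121.     0.4   60.6] F [ 9.  -3.1 -9. ] yaw err deg -0.06 w 0.567
```

Spring force along the bolt is about 12 N, so draw is about 7–8 mm. I begin the arc.

Request:
{"api": "step_arm", "payload": {"xyz": [[-2.5,0,-4.4],[-2.6,0,-4.5],[-3.2,0,-3.8],[-3.3,0,-3.7],[-3.7,0,-3.4],[-3.7,0,-3.3],[0,0,0]], "turn": [0,0,0,0,0,0,0], "claw": [-1,-1,-1,-1,-1,-1,-1]}}

```text
time_s: 14.72
ee_pos: [0.4981, 0.0504, 0.0834]
ee_rot: [[-0.977, 0.214, -0.0], [0.214, 0.977, -0.0], [0.0, -0.0, -1.0]]
ft_force: [5.3, -1.0, -9.4]
grip_width: 0.563
```

```bash
cat >> h.py <<'E'
def bolt(p0=(-114.9,56.7),P0=(-60.5,33.1)):
    s=st();q=R.T@(np.array(s["ee_pos"])-O)*1000;P=np.array([q[0]-p0[0]+P0[0],q[2]-p0[1]+P0[1]])
    b=np.arctan2(-P[0],P[1]);F=R.T@np.array(s["ft_force"]);a=np.array([-np.sin(b),np.cos(b)])
    print("b",round(b,3),"draw",round(np.hypot(*P)-69,1),"axial",round(-(F[[0,2]]@a),1),"swing",round(-(F[0]*a[1]-F[2]*a[0]),1))
E
python3 -c "
from h import *
bolt()"
```

```text
t 14.72 stand xyz [-102.8    0.2   83.4] F [ 5.4  0.1 -9.4] yaw err deg -0.04 w 0.563
b 0.68 draw 7.9 axial 10.7 swing 1.7
```

Request:
{"api": "step_arm", "payload": {"xyz": [[-4,0,-3.2],[-4,0,-3],[-4.4,0,-2.4],[-4.5,0,-2.3],[-4.3,0,-1.6],[-4.4,0,-1.6],[0,0,0]], "turn": [0,0,0,0,0,0,0], "claw": [-1,-1,-1,-1,-1,-1,-1]}}

```text
time_s: 15.6
ee_pos: [0.5229, 0.0448, 0.0978]
ee_rot: [[-0.977, 0.214, -0.0], [0.214, 0.977, -0.0], [0.0, -0.0, -1.0]]
ft_force: [-1.6, 0.8, -5.4]
grip_width: 0.562
```

```bash
python3 -c "
from h import *
bolt()"
```

```text
t 15.6 stand xyz [-77.3  -0.   97.8] F [-1.8  0.4 -5.4] yaw err deg -0.05 w 0.562
b 0.299 draw 8.7 axial 4.6 swing 3.3
```

Axial force fell to 4.6 N while geometry says the bolt is still drawn 8.7 mm. I look before going on.

```bash
python3 -c "
from h import *
p,D=snapshot('side');cv2.imwrite('pics/s6.png',cv2.resize(p[160:220,245:325],None,fx=9,fy=9,interpolation=cv2.INTER_CUBIC))
bolt()"
```

```text
t 15.65 stand xyz [-77.3   0.   97.8] F [-1.9 -0.7 -5.1] yaw err deg -0.05 w 0.565
b 0.3 draw 8.7 axial 4.3 swing 3.3
```

View pics/s6.png

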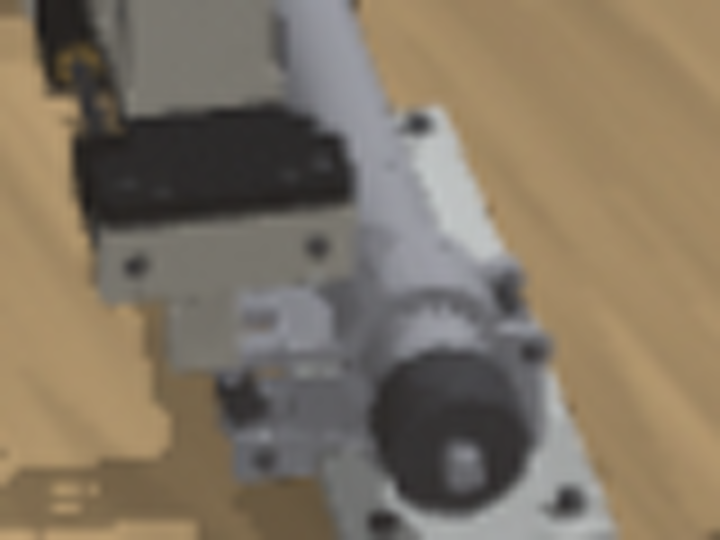

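The view doesn't show the bolt head (finger bottom at crop (195,360) hides it, ear prong at (285,320)). The plate may be resting on the lips, so I back off a little and re-read the spring.

Request:
{"api": "step_arm", "payload": {"xyz": [[4,0,1.3],[3.5,0,1.4],[3.5,0,1.5],[0,0,0]], "turn": [0,0,0,0], "claw": [-1,-1,-1,-1]}}

```text
time_s: 16.15
ee_pos: [0.5134, 0.0473, 0.094]
ee_rot: [[-0.977, 0.213, 0.003], [0.213, 0.977, 0.0], [-0.003, 0.001, -1.0]]
ft_force: [4.4, -5.5, -7.0]
grip_width: 0.565
```

```bash
python3 -c "
from h import *
bolt()"
```

```text
t 16.15 stand xyz [-87.1   0.4  94. ] F [ 5.5 -4.5 -7. ] yaw err deg -0.1 w 0.565
b 0.435 draw 8.7 axial 8.6 swing -2.0
```

The reading drifts, so either the bar creeps down in the pads as it turns or the geometry is a bit off. From here I trust the spring force (4 N + 1 N/mm) and redraw along the axis.

Request:
{"api": "step_arm", "payload": {"xyz": [[0.8,0,-1.6],[0.7,0,-1.6],[0,0,0]], "turn": [0,0,0], "claw": [-1,-1,-1]}}

```text
time_s: 16.52
ee_pos: [0.512, 0.0476, 0.0971]
ee_rot: [[-0.977, 0.213, 0.003], [0.213, 0.977, 0.0], [-0.003, 0.001, -1.0]]
ft_force: [6.9, -4.6, -11.5]
grip_width: 0.568
```

```bash
python3 -c "
from h import *
bolt();p,D=snapshot('top');cv2.imwrite('pics/t7.png',cv2.resize(p[180:250,200:300],None,fx=7,fy=7,interpolation=cv2.INTER_CUBIC));bolt()"
```

```text
t 16.52 stand xyz [-88.5   0.4  97.1] F [  7.7  -3.  -11.5] yaw err deg -0.08 w 0.568
b 0.435 draw 12.0 axial 13.7 swing -2.2
t 16.57 stand xyz [-88.5   0.4  97. ] F [  8.3  -4.3 -10.8] yaw err deg -0.08 w 0.563
b 0.435 draw 11.9 axial 13.3 swing -3.0
```

Request:
{"api": "step_arm", "payload": {"xyz": [[-3.3,0,-1.5],[-3.4,0,-1.3],[-3.5,0,-1.2],[0,0,0]], "turn": [0,0,0,0], "claw": [-1,-1,-1,-1]}}

```text
time_s: 17.08
ee_pos: [0.5205, 0.0456, 0.1003]
ee_rot: [[-0.977, 0.214, -0.001], [0.214, 0.977, 0.0], [0.001, -0.0, -1.0]]
ft_force: [2.2, 0.2, -13.8]
grip_width: 0.561
```

```bash
python3 -c "
from h import *
bolt()"
```

```text
t 17.07 stand xyz [-79.8   0.2 100.3] F [  2.1   0.7 -13.8] yaw err deg -0.04 w 0.561
b 0.32 draw 11.8 axial 13.8 swing 2.4
```

Request:
{"api": "step_arm", "payload": {"xyz": [[-3.5,0,-0.8],[-3.4,0,-0.7],[-3.3,0,-0.5],[-3.2,0,-0.4],[0,0,0]], "turn": [0,0,0,0,0], "claw": [-1,-1,-1,-1,-1]}}

```text
time_s: 17.7
ee_pos: [0.5339, 0.0425, 0.103]
ee_rot: [[-0.977, 0.214, -0.0], [0.214, 0.977, -0.0], [0.0, -0.0, -1.0]]
ft_force: [-0.5, 0.2, -11.9]
grip_width: 0.565
```

```bash
python3 -c "
from h import *
bolt()"
```

```text
t 17.7 stand xyz [-6.60e+01  1.00e-01  1.03e+02] F [ -0.6   0.  -11.9] yaw err deg -0.05 w 0.565
b 0.146 draw 11.3 axial 11.7 swing 2.3
```

Request:
{"api": "step_arm", "payload": {"xyz": [[-3,0,-0.5],[-3,0,-0.3],[-2.5,0,-0.2],[0,0,0]], "turn": [0,0,0,0], "claw": [-1,-1,-1,-1]}}

```text
time_s: 18.2
ee_pos: [0.5422, 0.0407, 0.1041]
ee_rot: [[-0.977, 0.214, -0.0], [0.214, 0.977, -0.0], [-0.0, -0.0, -1.0]]
ft_force: [-2.5, 0.8, -11.1]
grip_width: 0.561
```

Request:
{"api": "step_arm", "payload": {"xyz": [[-1.2,0,0],[-1,0,0],[0,0,0]], "turn": [0,0,0], "claw": [-1,-1,-1]}}

```text
time_s: 18.58
ee_pos: [0.5442, 0.0403, 0.104]
ee_rot: [[-0.977, 0.214, -0.0], [0.214, 0.977, -0.0], [0.0, -0.0, -1.0]]
ft_force: [-3.9, 1.2, -11.6]
grip_width: 0.566
```

```bash
python3 -c "
from h import *
bolt()"
```

```text
t 18.57 stand xyz [-55.6   0.2 104. ] F [ -4.    0.3 -11.6] yaw err deg -0.05 w 0.566
b 0.015 draw 11.4 axial 11.5 swing 4.2
```

Request:
{"api": "step_arm", "payload": {"xyz": [[-1,0,0],[0,0,0]], "turn": [0,0], "claw": [-1,-1]}}

```text
time_s: 18.82
ee_pos: [0.5452, 0.0401, 0.104]
ee_rot: [[-0.977, 0.214, -0.0], [0.214, 0.977, -0.0], [0.0, -0.0, -1.0]]
ft_force: [-2.9, 0.7, -10.0]
grip_width: 0.566
```

Request:
{"api": "step_arm", "payload": {"xyz": [[-1,0,0],[0,0,0]], "turn": [0,0], "claw": [-1,-1]}}

```text
time_s: 19.08
ee_pos: [0.5462, 0.0399, 0.1041]
ee_rot: [[-0.977, 0.214, -0.0], [0.214, 0.977, -0.0], [0.0, -0.0, -1.0]]
ft_force: [-4.0, 0.9, -10.5]
grip_width: 0.565
```

Request:
{"api": "step_arm", "payload": {"xyz": [[-1,0,0],[0,0,0]], "turn": [0,0], "claw": [-1,-1]}}

```text
time_s: 19.32
ee_pos: [0.5472, 0.0397, 0.1041]
ee_rot: [[-0.977, 0.214, 0.0], [0.214, 0.977, -0.0], [-0.0, -0.0, -1.0]]
ft_force: [-4.3, 1.4, -10.9]
grip_width: 0.565
```

Request:
{"api": "step_arm", "payload": {"xyz": [[-1,0,0],[0,0,0]], "turn": [0,0], "claw": [-1,-1]}}

```text
time_s: 19.58
ee_pos: [0.5481, 0.0395, 0.104]
ee_rot: [[-0.977, 0.214, -0.0], [0.214, 0.977, -0.0], [0.0, -0.0, -1.0]]
ft_force: [-3.5, 0.8, -11.3]
grip_width: 0.565
```

Request:
{"api": "step_arm", "payload": {"xyz": [[-0.7,0,0],[0,0,0]], "turn": [0,0], "claw": [-1,-1]}}

```text
time_s: 19.82
ee_pos: [0.5482, 0.0394, 0.1038]
ee_rot: [[-0.977, 0.214, -0.001], [0.214, 0.977, 0.0], [0.001, -0.0, -1.0]]
ft_force: [-6.4, 2.5, -10.0]
grip_width: 0.571
```

Request:
{"api": "step_arm", "payload": {"xyz": [[-0.7,0,0],[0,0,0]], "turn": [0,0], "claw": [-1,-1]}}

```text
time_s: 20.08
ee_pos: [0.5483, 0.0393, 0.1036]
ee_rot: [[-0.977, 0.214, -0.002], [0.214, 0.977, 0.0], [0.002, -0.0, -1.0]]
ft_force: [-7.6, 3.8, -9.4]
grip_width: 0.566
```

The stop is felt at stand x about −51.5, so upright is about 2.3 mm back. I back off and let the head down.

Request:
{"api": "step_arm", "payload": {"xyz": [[1.5,0,0],[1.5,0,0],[0,0,1.5],[0,0,1.5],[0,0,1],[0,0,0]], "turn": [0,0,0,0,0,0], "claw": [-1,-1,-1,-1,-1,-1]}}

```text
time_s: 20.82
ee_pos: [0.547, 0.0398, 0.1003]
ee_rot: [[-0.977, 0.214, 0.001], [0.214, 0.977, -0.0], [-0.001, 0.0, -1.0]]
ft_force: [-0.9, -3.4, -7.7]
grip_width: 0.561
```

```bash
python3 -c "
from h import *
bolt()"
```

```text
t 20.82 stand xyz [-52.7   0.3 100.3] F [-0.1 -3.5 -7.7] yaw err deg -0.06 w 0.561
b -0.022 draw 7.7 axial 7.7 swing -0.0
```

Request:
{"api": "step_arm", "payload": {"xyz": [[0.8,0,1],[0,0,1],[0,0,0]], "turn": [0,0,0], "claw": [-1,-1,-1]}}

```text
time_s: 21.2
ee_pos: [0.5461, 0.04, 0.0983]
ee_rot: [[-0.977, 0.214, 0.001], [0.214, 0.977, 0.0], [-0.001, 0.0, -1.0]]
ft_force: [-0.4, -2.5, -5.1]
grip_width: 0.562
```

Request:
{"api": "step_arm", "payload": {"xyz": [[0,0,0.5],[0,0,0]], "turn": [0,0], "claw": [-1,-1]}}

```text
time_s: 21.45
ee_pos: [0.5462, 0.0401, 0.0982]
ee_rot: [[-0.977, 0.214, 0.001], [0.214, 0.977, 0.0], [-0.001, 0.0, -1.0]]
ft_force: [-2.5, -3.9, 2.4]
grip_width: 0.564
```

Request:
{"api": "step_arm", "payload": {"xyz": [[0,0,0.5],[0,0,0]], "turn": [0,0], "claw": [-1,-1]}}

```text
time_s: 21.7
ee_pos: [0.5462, 0.04, 0.098]
ee_rot: [[-0.977, 0.213, 0.001], [0.213, 0.977, 0.0], [-0.001, 0.0, -1.0]]
ft_force: [-4.5, -2.5, 6.9]
grip_width: 0.562
```

The head is on its seat at z 98.2 (force reversed). I ease off 0.7 mm and release.

Request:
{"api": "step_arm", "payload": {"xyz": [[0,0,-0.7],[0,0,0],[0,0,0],[0,0,0],[0,0,0],[0,0,0],[0,0,0]], "turn": [0,0,0,0,0,0,0], "claw": [-1,1,1,1,1,1,1]}}

```text
time_s: 22.58
ee_pos: [0.5458, 0.0401, 0.0978]
ee_rot: [[-0.977, 0.214, 0.0], [0.214, 0.977, 0.0], [-0.0, 0.0, -1.0]]
ft_force: [0.8, 0.6, 0.5]
grip_width: 0.999
```

Request:
{"api": "step_arm", "payload": {"xyz": [[0,0,-5],[0,0,-10],[0,0,-20],[0,0,-30],[0,0,-30],[20,0,-30],[40,0,0],[0,0,0]], "turn": [0,0,0,0,0,0,0,0], "claw": [1,1,1,1,1,1,1,1]}}

```text
time_s: 23.58
ee_pos: [0.4855, 0.053, 0.2243]
ee_rot: [[-0.977, 0.213, 0.002], [0.213, 0.977, 0.001], [-0.001, 0.002, -1.0]]
ft_force: [0.7, -0.1, 0.8]
grip_width: 1.002
```

```bash
python3 -c "
from h import *
st()
p,D=snapshot('side');cv2.imwrite('pics/s8.png',cv2.resize(p[140:230,235:345],None,fx=7,fy=6.5,interpolation=cv2.INTER_CUBIC))"
```

```text
t 23.57 stand xyz [-115.6   -0.   224.3] F [0.7 0.1 0.8] yaw err deg -0.1 w 1.002
```

View pics/s8.png

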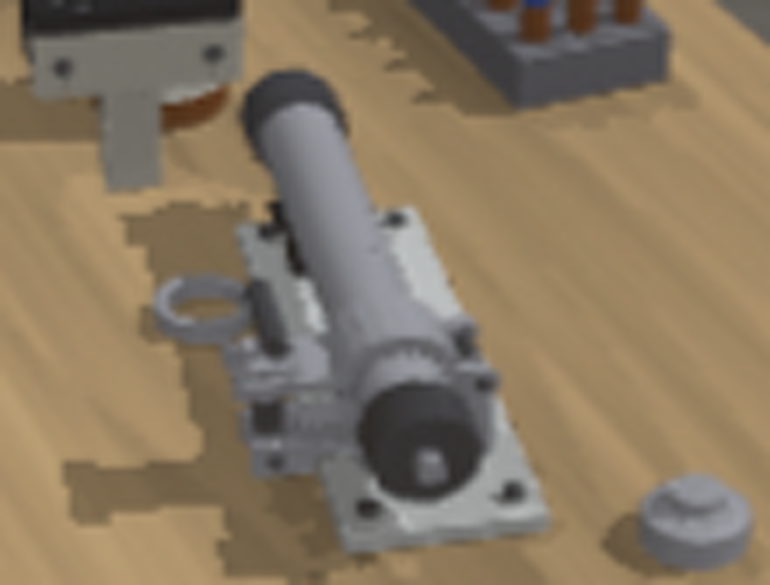

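The bar stands upright at crop (268,317) over the ear, and the column and end cap are undisturbed. I check the numbers.

```bash
python3 -c "
from h import *
o,d=ray('side',235+268/7-.4,140+317/6.5-.4)
q=R.T@(o-O);e=R.T@d;t=-q[1]/e[1];print('bar at y=0',np.round((q+e*t)*1000,1))
p,D=snapshot('top');P=(cloud('top',D)-O)@R*1000
g=p.max(-1)
for nm,m in(('bar',(abs(P[...,0]+54)<14)&(abs(P[...,1])<24)&(P[...,2]>82)&(P[...,2]<120)),('ear',(P[...,0]>-66)&(P[...,0]<-32)&(abs(P[...,1])<16)&(P[...,2]>60)&(P[...,2]<82)),('col',(abs(P[...,0])<15)&(P[...,1]>40)&(P[...,1]<200)&(P[...,2]>60)&(P[...,2]<95))):
  print(nm,m.sum(),np.round(np.median(P[m],0),1) if m.any() else '',np.round(P[m].max(0),1) if m.any() else '')
cv2.imwrite('pics/t8.png',cv2.resize(p[150:240,150:290],None,fx=5.5,fy=5.5,interpolation=cv2.INTER_CUBIC))"
```

```text
bar at y=0 [-51.4   0.   89.1]
bar 16 [-51.8 -20.9  95.4] [-47.6 -13.9  99. ]
ear 32 [-37.   -8.7  67.4] [-32.2   3.5  71.9]
col 529 [  4.2 145.6  75.7] [ 14.7 199.9  82.5]
```

View pics/t8.png

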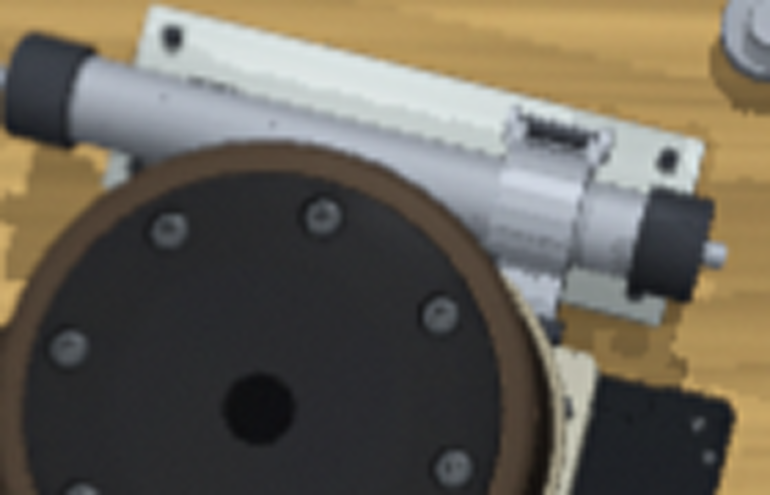

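Top view: half closed over the column, with the bar's end just visible at (550,330). Bar centre z is about 90–92 (seated is 92, on the lips would be 95), the ear face is at about 67.4 (home is 68), and the column is in place. I hand in.

```bash
python3 -c "
from h import *
st();print(finish_job())"
```

```text
t 23.68 stand xyz [-113.7    0.4  223.9] F [-0.2 -0.6  0. ] yaw err deg -0.1 w 1.0
the job is handed in; nothing more can be done
None
```

The column is clamped and the job is handed in at 23.7 s. No verdict was reported, so success rests on my own checks.

**What I did**
- **Upper half:** I swung it over the column and pressed it home with the bolt still out to the side. The push peaked at about 15 N down, and up to about 9 N sideways from drag. Height then stopped falling at 89.5 mm, against the 90 mm expected for home.
- **Bolt:** I gripped the T-bar by its ends and drew it to roughly 7–9.5 mm, judged from the spring force. I swung it up until I felt the stop just past upright, backed off, let the head down until it met the ear, then released.

**Last checks**
- **Bar height:** the centre is at about 89–92 mm. Seated should read about 92 mm; resting on the lips it would be about 95 mm.
- **Ear:** its face is at about 67.4 mm (home is 68 mm).
- **Column and bystanders:** the column and the end cap look undisturbed in the last pictures, and I did not measure their shift. The other bystanders were only partly in view.
- **Robot:** the gripper is clear with no load on the wrist.

**What disagreed**
- **Draw:** during the swing, the draw worked out from the arm's position drifted up to about 4 mm above the draw from the spring force. The bar probably crept in the pads. I backed off once, redrew, and went by force after that.
- **Seating:** the last step down pressed the head on the ear with about 12 N, against a limit of 25 N. I eased it off before opening.
- **Bar position:** the bar's measured x is about 2 mm towards the hinge from nominal. That is within calibration error and would mean about 0.03 rad at most.

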